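# Set the screw-top pots on their matching mats

### The job

Put each of the four steel screw-top pots on the round cork mat that matches its size, the smallest pot on the smallest mat and so on up to the largest pot on the largest mat. Set each one down upright in the middle of its mat, without dropping it or tipping it over on the way. Leave the two open tumblers, one steel and one pink, standing where they are.

Things in the scene. Friction and masses are not known exactly. Their poses are not given: they have to be found in the camera images.
- pot_tiny_center (a point): the smallest of the four upright steel pots with a knurled, flat screw-top lid, a plain closed cylinder 30 mm across and 54 mm high, body and lid equally wide; loose, about 70 g give or take 40 percent. The point is its centre, half-way up; z is its axis, upward. It stands on the wooden board, whose top is 18 mm above the work surface (z = 0.018)
- mat_tiny: the smallest of the four round flat pale cork mats, 56 mm across and 6 mm thick, with a dark ring near its edge, fixed on the wooden board; origin at the centre of its underside (on the board, z = 0.018; its top is at z = 0.024), z up
- pot_small_center (a point): the second smallest of the four upright steel pots with a knurled, flat screw-top lid, a plain closed cylinder 40 mm across and 64 mm high, body and lid equally wide; loose, about 130 g give or take 40 percent. The point is its centre, half-way up; z is its axis, upward. It stands on the wooden board, whose top is 18 mm above the work surface (z = 0.018)
- mat_small: the second smallest of the four round flat pale cork mats, 74 mm across and 6 mm thick, with a dark ring near its edge, fixed on the wooden board; origin at the centre of its underside (on the board, z = 0.018; its top is at z = 0.024), z up
- pot_middle_center (a point): the second largest of the four upright steel pots with a knurled, flat screw-top lid, a plain closed cylinder 50 mm across and 74 mm high, body and lid equally wide; loose, about 220 g give or take 40 percent. The point is its centre, half-way up; z is its axis, upward. It stands on the wooden board, whose top is 18 mm above the work surface (z = 0.018)
- mat_middle: the second largest of the four round flat pale cork mats, 92 mm across and 6 mm thick, with a dark ring near its edge, fixed on the wooden board; origin at the centre of its underside (on the board, z = 0.018; its top is at z = 0.024), z up
- pot_large_center (a point): the largest of the four upright steel pots with a knurled, flat screw-top lid, a plain closed cylinder 60 mm across and 84 mm high, body and lid equally wide; loose, about 340 g give or take 40 percent. The point is its centre, half-way up; z is its axis, upward. It stands on the wooden board, whose top is 18 mm above the work surface (z = 0.018)
- mat_large: the largest of the four round flat pale cork mats, 110 mm across and 6 mm thick, with a dark ring near its edge, fixed on the wooden board; origin at the centre of its underside (on the board, z = 0.018; its top is at z = 0.024), z up
- tumbler_steel_center (a point): open steel tumbler without a lid, 68 mm across the rim and 85 mm high, upright and loose on the wooden board; not to be moved. The point is its centre, half-way up; z is its axis, upward
- tumbler_pink_center (a point): open pink plastic tumbler, 70 mm across the rim and 95 mm high, upright and loose on the wooden board; not to be moved. The point is its centre, half-way up; z is its axis, upward
Not all that is in view belongs to the job. What is shaped like the part that bears pot_small_center but blue or green is not meant.

How it is judged:
At the end, for the whole second after the job is handed in: Every pot stands upright (within 0.1 rad) on the mat of its own size rank, its axis within 14 mm of the mat's centre and its foot on the mat (height within 4 mm), released and at rest; both open tumblers stand upright within 20 mm of where they were (horizontal distance between pot_tiny_center and mat_tiny below 0.014 m and z of pot_tiny_center in the frame of mat_tiny between 0.029 and 0.037 m and angle between each of pot_tiny_center, pot_small_center, pot_middle_center, pot_large_center's own z axis and vertical below 0.1 rad and linear speed of each of pot_tiny, pot_small, pot_middle, pot_large below 0.02 m/s and horizontal distance between pot_small_center and mat_small below 0.014 m and z of pot_small_center in the frame of mat_small between 0.034 and 0.042 m and horizontal distance between pot_middle_center and mat_middle below 0.014 m and z of pot_middle_center in the frame of mat_middle between 0.039 and 0.047 m and horizontal distance between pot_large_center and mat_large below 0.014 m and z of pot_large_center in the frame of mat_large between 0.044 and 0.052 m and distance of each of tumbler_steel_center, tumbler_pink_center from where it was at the start of the episode below 0.02 m and angle between each of tumbler_steel_center, tumbler_pink_center's own z axis and vertical below 0.2 rad); the robot touches nothing.
It fails at once if a pot is tipped more than 45 degrees (angle between any of pot_tiny_center, pot_small_center, pot_middle_center, pot_large_center's own z axis and vertical above 0.785 rad).
It fails at once if a pot is dropped (moves faster than 0.8 m/s while the gripper does not hold it) ((linear speed of pot_tiny above 0.8 m/s and contact force between the fingers and pot_tiny below 0.05 N) or (linear speed of pot_small above 0.8 m/s and contact force between the fingers and pot_small below 0.05 N) or (linear speed of pot_middle above 0.8 m/s and contact force between the fingers and pot_middle below 0.05 N) or (linear speed of pot_large above 0.8 m/s and contact force between the fingers and pot_large below 0.05 N)).
It fails at once if the steel tumbler is shifted by more than 20 mm or tipped over (distance of tumbler_steel_center from where it was at the start of the episode above 0.02 m or angle between tumbler_steel_center's own z axis and vertical above 0.2 rad).
It fails at once if the pink tumbler is shifted by more than 20 mm or tipped over (distance of tumbler_pink_center from where it was at the start of the episode above 0.02 m or angle between tumbler_pink_center's own z axis and vertical above 0.2 rad).
It also fails if it takes over 106 s, if anything falls off the work surface, if the arm or the gripper's body presses on something with over 40 N, if the wrist force passes 120 N, or if a joint passes its speed limit or range.

### The arm

A 6-joint arm with a two-finger parallel gripper is mounted at the origin on the work surface. World frame = base frame: x ahead of the robot, y to its left, z up, the work surface at z = 0. Lengths are in m, angles in rad, forces in N, time in s.
With the tool pointing down it reaches from about 0.375 to 0.975 m from the base axis. Payload 3.8 kg.
Tool frame: the origin (TCP) lies midway between the tips of the shut fingers; the grasp point (between the pads) lies 19 mm behind it; z points along the fingers, y is the line along which they close (so a half turn about z gives the same grasp; the last joint's range is limited). The gripper opens to 88 mm and grips with 3 to 60 N. Pads are 18 mm wide; open, the fingers measure 123 mm over their backs; the gripper's body (75 mm by 187 mm) begins 45 mm behind the grasp point.
Start: joints at [-1.138, 0.264, 1.604, -0, 1.274, -0.037], TCP at [0.306, -0.602, 0.239] pointing down, gripper open.
Joint ranges: [-2.63, 2.63], [-0.94, 2.18], [0.31, 2.57], [-1.31, 4.45], [0, 2.66], [-2.55, 2.55]. Speed limits (rad/s): [2.57, 2.57, 3.14, 3.14, 3.14, 3.14].

### API

Orientations are given as a rotation vector (axis times angle).
In Python, from cell import manip, inverse_kinematics, cams, order gives the robot as it stands. Calls block until the motion is done:
- manip.move_pose(position, orientation): joint-space move of the TCP to a pose.
- manip.move_linear(position, rate=0.15, rot=None): straight line of the TCP; rot=None keeps the orientation; rate is the mean speed in m/s.
- manip.set_joints(angles): joint-space move.
- manip.set_gripper(opening, force=None): finger opening in m; force is the grip in N (None keeps the last); returns when the fingers have stopped.
- manip.dwell(seconds).
- inverse_kinematics(position, orientation): joint angles nearest the present ones, or None.
- manip.state(): the state.
- cams.capture(name): name is "side" or "top" or "wrist"; returns a dict with "image" (384x512x3 uint8, blue, green, red), "z_map" (384x512 float32, m along the optical axis (not along the pixel's ray), 0 where there is no reading), "intrinsics" (3x3 intrinsics, pixels), "position" and "orientation" of the camera in the world; the wrist camera has in their place "T_tool_cam" (4x4, takes a point from camera to tool coordinates, whose origin is the TCP and whose axes are the flange's). Camera axes: x right, y down, z forward; pixel columns grow to the right and rows downward; lengths in m; the calibration is good to about 2 mm. A picture is of the moment at which its call begins: read the wrist's pose just before it.
A pose or a line that the arm cannot do raises manip.IKError and nothing moves.
- order.close_job(): hands the job in; it is judged then, once.
The state is a dict: "clock": time; "joint_pos": joint angles; "joint_velocities": joint speeds; "tau": joint torques, N m; "tool_pos": TCP position; "tcp_rot": TCP orientation; "contact_force": force on the tool from outside, world axes, zero at the start; "moment": the same for the moment, N m; "gripper_width": finger opening in m; "grasp_force": force on a finger pad.
Only numpy, scipy, OpenCV 4.12 (cv2) and the standard library are available. Lean on these libraries where they do the work, as an engineer would, in place of code of your own. Each camera call takes 0.05 s, during which the arm holds its last target. There are 200 camera calls.

## Working session

There is one attempt and no reset: what is moved stays moved. The work goes in short steps, each a Python script; the robot and the scene stay as the last script left them, time stands still between calls to the robot, and variables do not carry over. Pictures are saved under pics/ and viewed, at most 14 in all, crops included, and the job is handed in when it is done.

```bash
ls; mkdir -p pics
cat > h.py <<'E'
import numpy as np, cv2
from scipy.spatial.transform import Rotation as R
from cell import manip, inverse_kinematics, cams, order
def rotm(o):
    o=np.array(o,float)
    if o.shape==(3,3): return o
    return R.from_rotvec(o).as_matrix() if o.size==3 else R.from_quat(o).as_matrix()
def cloud(c,Rw=None,p=None):
    K=c["intrinsics"];z=c["z_map"];v,u=np.mgrid[:z.shape[0],:z.shape[1]]
    P=np.stack([(u-K[0,2])/K[0,0]*z,(v-K[1,2])/K[1,1]*z,z],-1)
    W=P@rotm(c["orientation"]).T+np.array(c["position"]); W[z==0]=np.nan
    return W
E
python3 - <<'E'
from h import *
for n in("top","side"):
    c=cams.capture(n); cv2.imwrite(f"pics/{n}0.png",cv2.resize(c["image"],(800,600)))
    print(n,c["position"],c["orientation"],c["intrinsics"][0]); np.save(n+"0.npy",cloud(c))
print(manip.state())
E
```

```text
pics
top [ 0.30728728 -0.00990238  1.03295367] [-2.11134082  2.15915293 -0.10667804] [422.74485018   0.         260.77968053]
side [0.21976256 0.69130914 0.68663682] [-0.43561178  2.7008566  -1.20850561] [373.93362872   0.         243.91165473]
{'clock': 0.1, 'joint_pos': array([-1.13789435e+00,  2.64683592e-01,  1.60520478e+00, -3.77277222e-05,
        1.27369397e+00, -3.68865909e-02]), 'joint_velocities': array([-0.00049687, -0.00214779, -0.00250311,  0.00061179, -0.00024063,
        0.00128808]), 'tau': array([ 3.23436416e-05, -5.03618360e+01, -3.58071899e+01,  7.30352872e-02,
        2.33687949e-02, -5.82642747e-05]), 'tool_pos': array([ 0.30530378, -0.60130711,  0.23752625]), 'tcp_rot': array([-3.05342677e+00, -7.30739342e-01,  6.69943818e-04]), 'contact_force': array([-0.49379017, -0.32602626, -0.32871126]), 'moment': array([ 0.02673763, -0.05099056, -0.0239013 ]), 'grasp_force': 0.0, 'gripper_width': 0.08859341256056835}
```

View pics/top0.png

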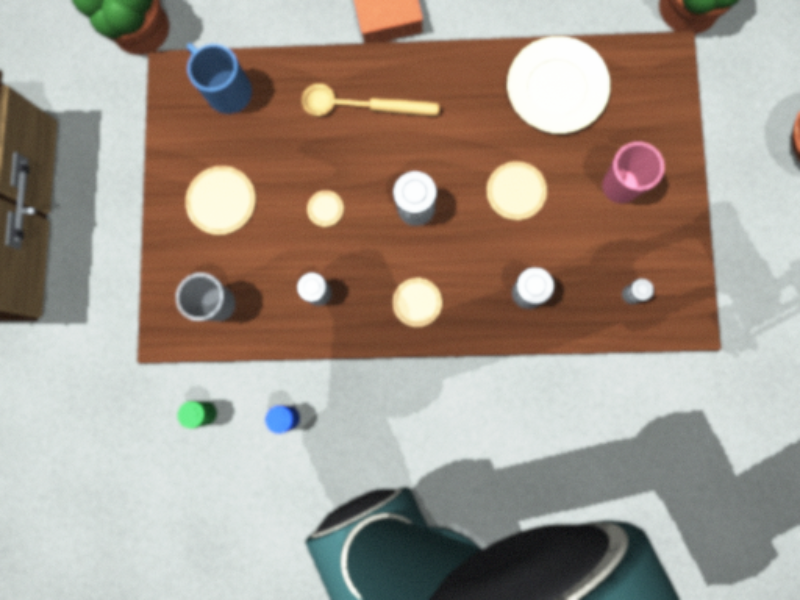

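View pics/side0.png

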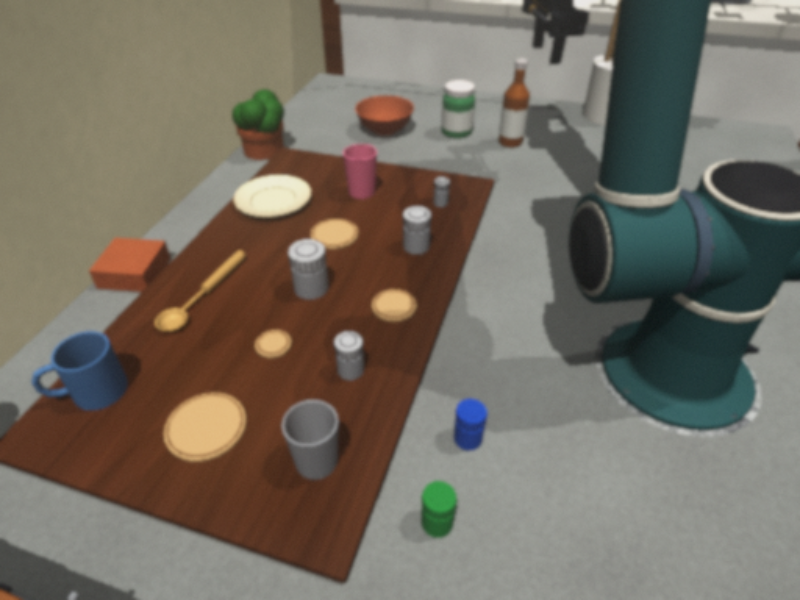

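Top picture (800×600 pixels):
- **Pots:** tiny (642,289), small (312,288), middle (535,285), large (415,190). All are steel with lids. The blue (281,419) and green (192,414) ones are decoys off the board.
- **Mats:** tiny (325,209), small (417,302), middle (517,190), large (220,200).
- **Tumblers:** steel (203,297), pink (638,165).

I'll measure these next.

```bash
cat > meas.py <<'E'
from h import *
import json
W=np.load("top0.npy"); img=cv2.imread("pics/top0.png"); s=512/800
c=cams.capture("top"); K=c["intrinsics"];Rw=rotm(c["orientation"]);p=np.array(c["position"])
def onplane(u,v,z):
    d=Rw@np.array([(u-K[0,2])/K[0,0],(v-K[1,2])/K[1,1],1]); return p+d*(z-p[2])/d[2]
v,u=np.mgrid[:384,:512]; hsv=cv2.cvtColor(c["image"],cv2.COLOR_BGR2HSV)
out={}
def fit(n,px,ztop,rad,mask):
    m=(np.hypot(u-px[0]*s,v-px[1]*s)<rad/0.0008*0.25+ 40)&mask
    k,l=cv2.connectedComponents(m.astype(np.uint8)); lab=l[int(px[1]*s),int(px[0]*s)]
    if lab==0: print("miss",n); return
    m=(l==lab); P=np.array([onplane(a,b,ztop) for a,b in zip(u[m],v[m])])
    (cx,cy),r=cv2.minEnclosingCircle(P[:,:2].astype(np.float32))
    print(n,"mean",P.mean(0)[:2].round(4),"circ",round(cx,4),round(cy,4),"r",round(r,4),"eqr",round(np.sqrt(m.sum()/np.pi)*np.linalg.norm(onplane(256,192,ztop)-onplane(257,192,ztop)),4),"depth z",np.nanmedian(W[...,2][m]).round(4),"reach",round(np.hypot(*P.mean(0)[:2]),3))
    out[n]=P.mean(0)[:2].tolist()
for n,px,h,r in [("pot_tiny",(642,289),.054,.015),("pot_small",(312,288),.064,.02),("pot_middle",(535,285),.074,.025),("pot_large",(415,190),.084,.03)]:
    fit(n,px,.018+h,r,abs(W[...,2]-.018-h)<.012)
cork=(hsv[...,0]<32)&(hsv[...,0]>12)&(hsv[...,2]>150)&(hsv[...,1]<170)
for n,px,r in [("mat_tiny",(325,209),.028),("mat_small",(417,302),.037),("mat_middle",(517,190),.046),("mat_large",(220,200),.055)]:
    fit(n,px,.024,r,cork)
for n,px,h in [("tum_steel",(203,297),.085),("tum_pink",(638,165),.095)]:
    q=onplane(px[0]*s,px[1]*s,.018+h); print(n,q.round(3))
json.dump(out,open("pos.json","w"))
E
python3 meas.py
```

```text
pot_tiny mean [ 0.4483 -0.3162] circ 0.4489 -0.3157 r 0.0168 eqr 0.0163 depth z 0.0722 reach 0.549
pot_small mean [0.4626 0.1627] circ 0.4621 0.1629 r 0.0212 eqr 0.0203 depth z 0.0823 reach 0.49
pot_middle mean [ 0.4548 -0.1598] circ 0.4543 -0.1596 r 0.0263 eqr 0.0254 depth z 0.0925 reach 0.482
pot_large mean [0.5949 0.009 ] circ 0.5947 0.0094 r 0.0313 eqr 0.0296 depth z 0.1025 reach 0.595
mat_tiny mean [0.5969 0.1517] circ 0.597 0.1517 r 0.0316 eqr 0.0302 depth z 0.0242 reach 0.616
mat_small mean [0.4442 0.0098] circ 0.4442 0.0095 r 0.0401 eqr 0.0398 depth z 0.0243 reach 0.444
mat_middle mean [ 0.6168 -0.1499] circ 0.6172 -0.1493 r 0.0499 eqr 0.048 depth z 0.0243 reach 0.635
mat_large mean [0.6157 0.3201] circ 0.6157 0.3206 r 0.0588 eqr 0.0553 depth z 0.0246 reach 0.694
tum_steel [0.447 0.316 0.103]
tum_pink [ 0.621 -0.312  0.113]
```

```bash
cat >> h.py <<'E'
import json
def down(x,y,z):
    best=None; q0=np.array(manip.state()["joint_pos"])
    for s in (1,-1):
        r=(R.from_euler('z',0 if s==1 else np.pi)*R.from_euler('x',np.pi)).as_rotvec()
        q=inverse_kinematics([x,y,z],r)
        if q is not None and (best is None or abs(q[5])<abs(best[0][5])): best=(np.array(q),r)
    return best
def wristshot(name):
    st=manip.state(); c=cams.capture("wrist"); cv2.imwrite(f"pics/{name}.png",c["image"])
    T=np.eye(4);T[:3,:3]=R.from_rotvec(st["tcp_rot"]).as_matrix();T[:3,3]=st["tool_pos"]
    T=T@c["T_tool_cam"]; c["orientation"]=T[:3,:3];c["position"]=T[:3,3]
    return c
def lid_center(c,x,y,ztop):
    W=cloud(c); m=(abs(W[...,2]-ztop)<.006)&(np.hypot(W[...,0]-x,W[...,1]-y)<.045)
    P=W[m][:,:2].astype(np.float32); (a,b),r=cv2.minEnclosingCircle(P); return P.mean(0),(a,b),r,m.sum()
E
python3 - <<'E'
from h import *
p=json.load(open("pos.json")); x,y=p["pot_large"]
b=down(x,y,.25); print(b, manip.state()["clock"])
manip.move_pose([x,y,.25],b[1]); c=wristshot("w_large"); print(manip.state()["tool_pos"],c["position"],manip.state()["clock"])
print(lid_center(c,x,y,.102))
E
```

```text
(array([-2.66929669e-02,  1.06810679e-01,  1.76759025e+00, -4.44089210e-16,
        1.26719172e+00,  1.54410336e+00]), array([3.14159265, 0.        , 0.        ])) 0.15
[0.59500444 0.00823476 0.24994699] [0.66868969 0.00851476 0.39486713] 2.6
(array([0.5972005 , 0.00871427], dtype=float32), (0.5964152812957764, 0.008635459467768669), 0.03054180182516575, np.int64(2262))
```

View pics/w_large.png

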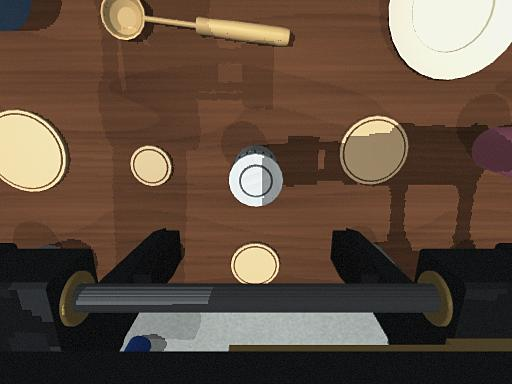

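The wrist view shows the large pot's lid at (256,180), 31 mm radius and at the right height, within 2 mm of the top-camera estimate. I'll pick it up and place it.

```bash
cat >> h.py <<'E'
H=dict(tiny=.054,small=.064,middle=.074,large=.084); Zs=.22
def job(n,force=30):
    p=json.load(open("pos.json")); x,y=p["pot_"+n]; mx,my=p["mat_"+n]; ztop=.018+H[n]
    rot=down(x,y,Zs)[1]
    manip.move_pose([x,y,Zs],rot); manip.set_gripper(.088)
    c=wristshot("w_"+n); mean,ci,r,k=lid_center(c,x,y,ztop); print(n,"lid",(x,y),ci,r,k)
    if k>100 and np.hypot(ci[0]-x,ci[1]-y)<.005: x,y=(x+ci[0])/2,(y+ci[1])/2
    else: print("mismatch"); return
    zg=ztop-.025-.019
    manip.move_linear([x,y,zg],rate=.15); manip.set_gripper(0.02,force); manip.dwell(.2)
    s=manip.state(); print("grip",s["gripper_width"],s["grasp_force"])
    if abs(s["gripper_width"]-(H[n]-.024))>.004: print("bad grip"); return
    manip.move_linear([x,y,Zs],rate=.15); s=manip.state(); print("lift",s["gripper_width"],s["contact_force"])
    manip.move_linear([mx,my,Zs],rate=.2)
    manip.move_linear([mx,my,zg+.006+.015],rate=.15); manip.move_linear([mx,my,zg+.0065],rate=.03); manip.dwell(.2)
    print("set",manip.state()["contact_force"],manip.state()["tool_pos"]-[mx,my,zg+.006])
    manip.set_gripper(min(.088,H[n]-.024+.03)); manip.dwell(.2)
    manip.move_linear([mx,my,Zs],rate=.15)
    c=wristshot("p_"+n); m,ci,r,k=lid_center(c,mx,my,ztop+.006); print("placed err",np.array(ci)-[mx,my],r,k,"clock",manip.state()["clock"])
E
python3 -c "
from h import *
job('large')"
```

```text
large lid (0.5949222733635415, 0.009024860198973658) (0.5957046747207642, 0.00857129693031311) 0.030783312395215034 2715
grip 0.059205546081959895 29.979473389685154
lift 0.05949822189076326 [-0.62931997 -0.24298185 -4.84980318]
set [-2.22439607 -1.16173448 -0.37513933] [-0.00023749 -0.00010008  0.00054327]
placed err [0.00034357 0.0001325 ] 0.030531195923686028 2885 clock 11.9833
```

The large pot is placed. Candidates for the small pot are the steel one (312,288), green (192,414) and blue (281,419). Only the steel one fits, so I'll confirm it in a crop before reaching.

```bash
python3 -c "
from h import *
job('tiny')
c=cams.capture('top');cv2.imwrite('pics/crop.png',cv2.resize(c['image'][150:290,90:290],(800,560)))"
```

```text
tiny lid (0.448288459225421, -0.3162074908495113) (0.4484119415283203, -0.31882259249687195) 0.015657899901270866 585
grip 0.029148236643604934 29.99958830885589
lift 0.02975359722619012 [-0.43517143  0.08247951 -0.45838952]
set [-0.0749984   0.86516407 -0.49980061] [-6.30804319e-06  9.13107492e-06  4.60955688e-04]
placed err [0.00016864 0.00023442] 0.01577264629304409 616 clock 25.5583
```

View pics/crop.png

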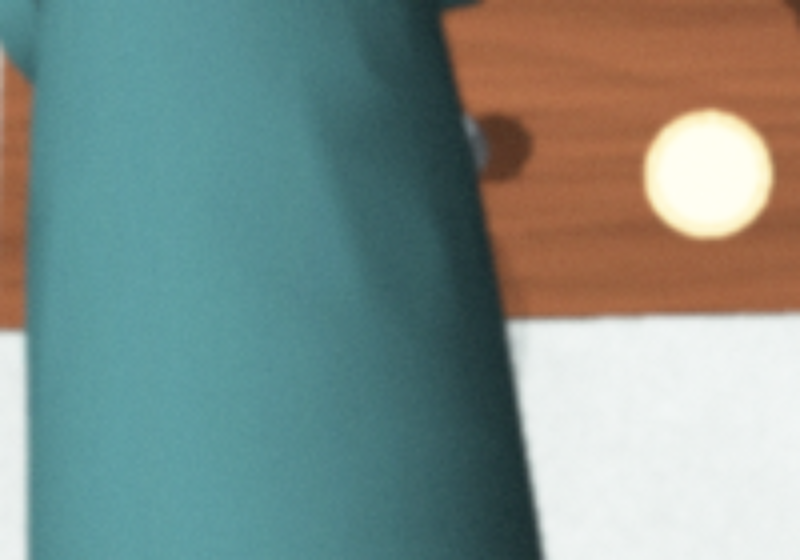

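The arm hides the small pot at about (475,145) in this crop; the small mat is clear at (708,174). The middle pot comes next. After that I'll take the crop of the small pot with the arm out of the way.

```bash
python3 -c "
from h import *
job('middle')
c=cams.capture('top');cv2.imwrite('pics/crop2.png',cv2.resize(c['image'][150:290,90:290],(800,560)))"
```

```text
middle lid (0.45482251278837926, -0.159763616506716) (0.4551301598548889, -0.16121509671211243) 0.025719502940773964 1797
grip 0.04974211517328389 30.000041350722313
lift 0.04963074417058231 [ 1.47027466  0.07072925 -1.84676616]
set [-0.10942382 -0.68818538 -1.4192272 ] [-5.36214986e-05  2.12310314e-05  3.28417919e-04]
placed err [-1.35170422e-05  3.73616839e-04] 0.025889694690704346 1890 clock 36.0667
```

View pics/crop2.png

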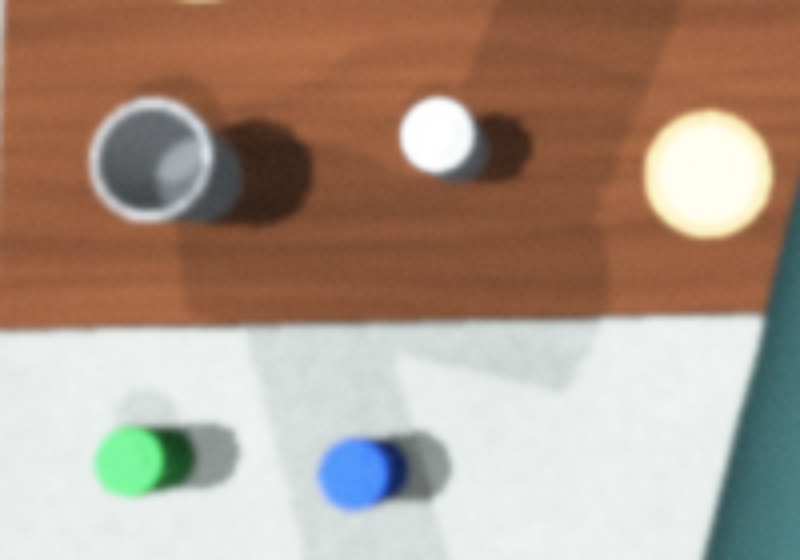

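The crop shows the steel lidded pot at (438,135) on the board, the blue and green decoys off it at (357,474) and (130,461), and the open tumbler at (152,160). The steel pot is the small one.

```bash
python3 -c "
from h import *
job('small')
manip.set_joints([-1.138,0.264,1.604,0,1.274,-0.037])
c=cams.capture('side');cv2.imwrite('pics/end_side.png',c['image'])
c=cams.capture('top');cv2.imwrite('pics/end.png',cv2.resize(c['image'],(800,600)));np.save('top1.npy',cloud(c))
W=cloud(c);p=json.load(open('pos.json'))
for n in H: print(n,np.array(lid_center(c,*p['mat_'+n],.024+H[n])[1])-p['mat_'+n])
W0=np.load('top0.npy')
for x,y,z in((.447,.316,.103),(.621,-.312,.113)):
  for w in(W0,W):
    m=(abs(w[...,2]-z)<.006)&(np.hypot(w[...,0]-x,w[...,1]-y)<.06);print(cv2.minEnclosingCircle(w[m][:,:2].astype(np.float32)))
"
```

```text
small lid (0.4626091034609125, 0.1626587640071698) (0.4628434479236603, 0.1630771905183792) 0.02077670395374298 1075
grip 0.03935780945434427 29.99997125007212
lift 0.039410719811076834 [-0.63940561 -1.32778268 -1.4232326 ]
set [ 0.4366772  -0.44922081 -1.81647793] [3.96682537e-05 5.20356665e-06 4.99592200e-04]
placed err [ 2.30739171e-04 -5.78396666e-06] 0.020711559802293777 1129 clock 47.5917
tiny [-0.00016819  0.00024237]
small [0.00105367 0.00131614]
middle [0.00035931 0.00120164]
large [ 0.00052655 -0.00037405]
((0.44988107681274414, 0.32192179560661316), 0.03384716436266899)
((0.450063556432724, 0.3223920464515686), 0.03405863791704178)
((0.6206129789352417, -0.3124498128890991), 0.0359431654214859)
((0.6221655607223511, -0.3126055598258972), 0.03620477765798569)
```

View pics/end.png

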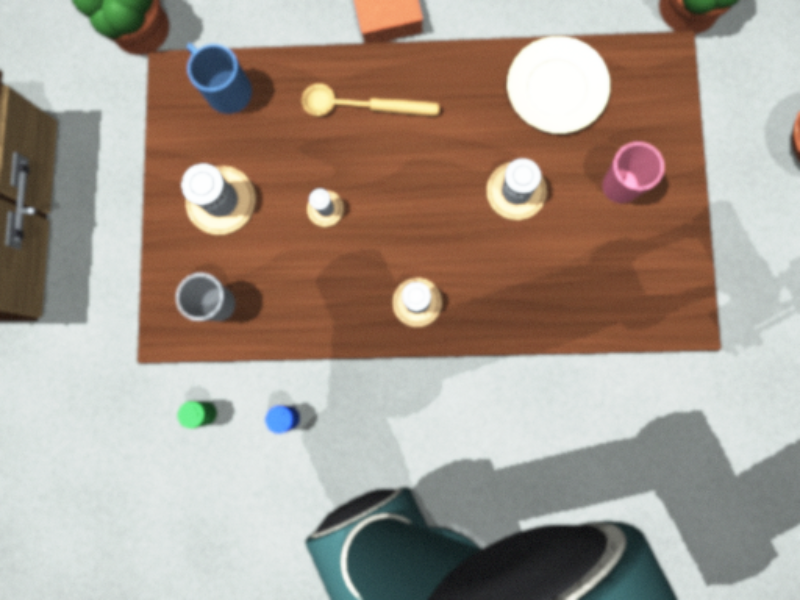

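All four pots stand on their own mats: large (204,184), tiny (320,199), middle (522,178) and small (417,296). The lids lean outward only because of perspective, and both tumblers are where they were.

```bash
python3 -c "
from h import *
print(order.close_job())"
```

```text
the job is handed in; nothing more can be done
None
```

The job is handed in (no verdict shown): all four pots stand upright on their matching mats, within 2 mm of centre by the last camera check, the tumblers did not move, and the clock was about 50 s of 106 s.

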